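# Check that a jig rest pin moves freely

### The job

Before the next tube is welded, check that the spring pin with the broad flat round head on the jig plate is not stuck: put your fingertips on top of it, press it gently down most of the way, keep it down for about two seconds, then let it spring right back up and move clear. Leave the other three pins untouched and do not shift or lift anything else lying around.

Things in the scene. Friction and masses are not known exactly. Their poses are not given: they have to be found in the camera images.
- jig: dark steel welding-jig plate, 240 x 240 x 25 mm, lying fixed on the table (top face 25 mm above it), with rows of shallow black dots for holes; four spring pins stand on it, one near each corner of a 100 mm square about its middle (about 50 mm from the middle in the plate's x and y), and which pin stands where changes; origin: centre of its underside, x and y along its edges
- broad_top (a point): centre of the top face of the BROAD pin's head: a flat round plain steel head 42 mm across and 10 mm thick, the widest of the four. At rest the top face is level, 80 mm above the table (55 mm above the plate). The point moves down with the head.
- broad_head (a joint): how far the broad head is pressed down, in m: 0 at rest (up), 0.012 at its stop. It slides straight down; a spring pushes it back up (about 2.5 N to start it moving, about 7.5 N near the stop, rising evenly). Past the stop it is rigid.
- broad_pin: the broad pin as a whole, with its head; its fixed round foot on the plate is 42 mm across; origin: centre of the foot's underside, 55 mm below the top at rest
- small_top (a point): centre of the top of the small pin: plain steel, small flat round head, 22 mm across and 10 mm thick; top also 80 mm above the table at rest
- small_pin: the small pin as a whole, with its head; its fixed round foot on the plate is 42 mm across; origin: centre of the foot's underside, 55 mm below the top
- small_head (a joint): how far the small head is pressed down, in m: 0 at rest, 0.012 at its stop, same spring
- square_top (a point): centre of the top of the square pin: plain steel, flat square head, 26 x 26 mm and 10 mm thick; top also 80 mm above the table at rest
- square_pin: the square pin as a whole, with its head; its fixed round foot on the plate is 42 mm across; origin: centre of the foot's underside, 55 mm below the top
- square_head (a joint): how far the square head is pressed down, in m: 0 at rest, 0.012 at its stop, same spring
- cone_top (a point): centre of the top of the cone pin: plain steel, cone-shaped head, 28 mm across at its foot, with a point 4 mm across; top also 80 mm above the table at rest
- cone_pin: the cone pin as a whole, with its head; its fixed round foot on the plate is 42 mm across; origin: centre of the foot's underside, 55 mm below the top
- cone_head (a joint): how far the cone head is pressed down, in m: 0 at rest, 0.012 at its stop, same spring
- coupling: steel pipe coupling, a plain tube 34 mm across and 40 mm tall standing on end on the jig plate, in the middle between the four pins; origin: centre of its underside
- nut: big steel hex nut, about 35 mm across and 18 mm thick, lying on the jig plate near the middle of one edge; origin: centre of its underside
- hammer: hammer with a wooden handle, 260 mm long, lying on the table beside the jig plate; origin: underside, near the middle of its length
- brush: wooden-handled brush, 200 mm long, lying on the table at the other side of the jig plate, outside the tape and magnet; origin: underside, near the middle
- tape: black tape measure, 70 x 36 mm and 62 mm tall, standing on the table close beside the jig plate; origin: centre of its underside
- magnet: grey triangular welding magnet, about 90 mm long and 20 mm tall, lying on the table close beside the jig plate; origin: underside
- clamp: small blue C-clamp, about 125 mm long and 26 mm tall, lying on the table beyond the jig plate; origin: underside
- disc: brown abrasive disc, 115 mm across and 14 mm thick, lying on the table beyond the jig plate; origin: centre of its underside

How it is judged (in metres and radians):
On the way, in this order (a step that is already met when the one before it is completed fails the run):
1. the broad head is pressed at least 8 mm of its 12 mm and kept there by the fingers for 1.2 s (value of joint broad_head above 0.008 m and contact force between the fingers and broad_pin above 1 N), for 1.2 s.
2. the broad head is let up again (value of joint broad_head below 0.0015 m), for 0.1 s.
At the end, for the whole second after the job is handed in: All four pins are fully up (the broad one within 1.5 mm, the others within 2 mm), every loose thing is at rest within 15 mm of where it started, and the coupling still stands upright (value of joint broad_head below 0.0015 m and value of joint each of small_head, square_head, cone_head below 0.002 m and distance of each of coupling, nut, hammer, brush, tape, magnet, clamp, disc from where it was at the start of the episode below 0.015 m and linear speed of each of coupling, nut, hammer, brush, tape, magnet, clamp, disc below 0.02 m/s and angle between coupling's own z axis and vertical below 0.1 rad); the robot touches nothing.
It fails at once if the small, square or cone pin is touched (over 1 N) or pressed (contact force between any of the arm, the fingers and small_pin above 1 N or value of joint any of small_head, square_head, cone_head above 0.003 m or contact force between any of the arm, the fingers and square_pin above 1 N or contact force between any of the arm, the fingers and cone_pin above 1 N).
It fails at once if a loose thing is shifted or lifted by more than 15 mm (distance of any of coupling, nut, hammer, brush, tape, magnet, clamp, disc from where it was at the start of the episode above 0.015 m).
It fails at once if the robot pushes harder than 30 N on anything (contact force between any of the fingers, the arm and anything else above 30 N).
It also fails if it takes over 40 s, if anything falls off the work surface, if the arm or the gripper's body presses on something with over 40 N, if the wrist force passes 120 N, or if a joint passes its speed limit or range.

### The arm

A 7-joint arm with a two-finger parallel gripper is mounted at the origin on the work surface. World frame = base frame: x ahead of the robot, y to its left, z up, the work surface at z = 0. Lengths are in mm, angles in rad, forces in N, time in s.
With the tool pointing down it reaches from about 400 to 875 mm from the base axis. Payload 4.4 kg.
Tool frame: the origin (TCP) lies at the very end of the fingers, on their centre line; the grasp point (between the pads) lies 19 mm behind it; z points along the fingers, y is the line along which they close (so a half turn about z gives the same grasp; the last joint's range is limited). The gripper opens to 85 mm and grips with 20 to 120 N. Pads are 22 mm wide; open, the fingers measure 114 mm over their backs; the gripper's body (76 mm by 85 mm) begins 54 mm behind the grasp point. The pads swing forward as they close: fully open they stand 13 mm farther back than shut.
Start: joints at [1.236, 0.628, 0.038, 1.517, -0.027, 0.996, -0.02], TCP at [172.651, -626.665, 231.313] pointing down, gripper open.
Joint ranges: [-3.06, 3.06], [-0.37, 2.12], [-1.25, 1.32], [0.18, 2.47], [-1.1, 4.24], [0.23, 1.98], [-2.94, 2.94]. Speed limits (rad/s): [2.57, 2.57, 3.14, 3.14, 3.14, 3.14, 3.14].

### API

Orientations are given as [roll, pitch, yaw] about the fixed x, y, z axes, in that order (R = Rz(yaw) Ry(pitch) Rx(roll)).
In Python, from cell import status, get_image, ctrl, models gives the robot as it stands.
- The arm moves only by the shell command python3 -m handwheel 'ROWS' [OPENING]. ROWS is JSON, a list of rows, each an object with "delta_pos": the shift along the world's x, y, z in cm, a list of three; "yaw": the turn about the world's z in rad. A call has 1 to 10 rows; each row shifts and turns the commanded pose from where the row before left it; what a row does not reach is not made up. A row lasts 1/12 s, in which the tool goes at most 41.7 mm and 7.16 degrees, less where a joint would pass 70% of its speed; a pose out of reach is approached as far as the arm can. A call is refused whole if a number of a shift passes 4.17 or a number of a turn 0.125, either way. A call with a gripper value outside its range is refused whole. OPENING is the opening, from -1 (shut) to 1 (fully open), set as the call begins (- or left out, the last holds). The fingers move at their own pace and stop on an object; the grip force is fixed at half the most. Time passes only in rows, so rows that do not move let the fingers close. It gives the time, the measured TCP pose, the force, the opening and the grip force at its end, in the units of the state.
- status.read_state(): the state, without advancing time (a new reading comes with each control period).
- get_image(name): name is "scene" or "top" or "wrist"; returns a dict with "color" (420x560x3 uint8, red, green, blue), "z_map" (420x560 float32, mm along the optical axis (not along the pixel's ray), 0 where there is no reading), "fx", "fy", "cx", "cy" (pixels), "position" and "rotation" of the camera in the world; the wrist camera has in their place "hand_eye" (4x4, takes a point from camera to tool coordinates, whose origin is the TCP and whose axes are the flange's). Camera axes: x right, y up, looking along -z (the intrinsics and any distortion apply to the point x, -y, -z); pixel columns grow to the right and rows downward; lengths in mm; the calibration is good to about 2 mm. A picture is of the moment at which its call begins: read the wrist's pose just before it.
- ctrl.finish_job(): hands the job in; it is judged then, once.
Trained networks look in a picture, given as the dict that the camera call returned (one of the last four; its "shot" number tells which), for a name from the list of things; names that differ only in an ending like _2 or _b are one class to them, and where a whole thing is asked for, a point or a joint stands for the part that bears it (a point fixed in the world has none). Each returns a list of dicts, best first, with "score" (0 to 1); they miss things now and then, are a little off and sometimes report something else, mostly with a low value. They report only what shows in the picture. A call takes as long as a camera call.
- models.boxes_of(picture, name): "rect" ([left, top, right, bottom] in pixels, round what is visible of it).
The state is a dict: "clock": time; "qpos": joint angles; "qd": joint speeds; "tau": joint torques, N m; "eef_pos": TCP position; "tool_rot": TCP orientation; "force": force on the tool from outside, world axes, zero at the start; "torque": the same for the moment, N m; "width": finger opening in mm; "gripper_force": force on a finger pad.
Only numpy, scipy, OpenCV 4.12 (cv2) and the standard library are available. Lean on these libraries where they do the work, as an engineer would, in place of code of your own. Each camera call takes 0.05 s, during which the arm holds its last target. There are 200 camera calls.

## Working session

There is one attempt and no reset: what is moved stays moved. The work goes in short steps, Python scripts to look and compute and a shell command to move; the robot and the scene stay as the last step left them, time stands still between calls to the robot, and variables do not carry over. Pictures are saved under pics/ and viewed, at most 10 in all, crops included, and the job is handed in when it is done.

```bash
mkdir -p pics
cat > h.py <<'E'
import numpy as np, cv2
from cell import status, get_image, ctrl, models
def world(p,u,v,z=None):
    u=np.asarray(u,float);v=np.asarray(v,float)
    if z is None: z=p["z_map"][v.astype(int),u.astype(int)]
    c=np.stack([(u-p["cx"])/p["fx"]*z,-(v-p["cy"])/p["fy"]*z,-z*np.ones_like(u)],-1)
    return c@np.array(p["rotation"]).T+np.array(p["position"])
E
python3 - <<'E'
from h import *
s=status.read_state(); print(s["clock"],s["eef_pos"],s["tool_rot"],s["width"],s["force"])
for n in("top","scene"):
    p=get_image(n); cv2.imwrite(f"pics/{n}0.png",p["color"][:,:,::-1])
    print(n,p["position"],np.shape(p["rotation"]),[k for k in p])
    for m in("broad_pin","small_pin","square_pin","cone_pin","jig","coupling"):
        for b in models.boxes_of(p,m)[:2]:
            r=b["rect"];u=(r[0]+r[2])/2;v=(r[1]+r[3])/2
            print(m,round(b["score"],2),np.round(r),np.round(world(p,u,v),1) if np.shape(p["rotation"])==(3,3) else "")
E
```

```text
0.0 [ 172.49784427 -626.04266657  230.38731349] [-3.13966990e+00  2.76788520e-05  2.68824335e-01] 85.46372868628326 [ 0.14840832  0.32131868 -0.19608516]
top [ 509.0644594    32.96977845 1109.07109283] (3,) ['color', 'z_map', 'fx', 'fy', 'cx', 'cy', 'position', 'rotation', 'shot']
broad_pin 0.64 [215. 232. 233. 251.] 
small_pin 0.58 [266. 268. 283. 285.] 
square_pin 0.74 [312. 256. 330. 291.] 
square_pin 0.65 [226. 276. 246. 299.] 
cone_pin 0.71 [256. 228. 275. 244.] 
jig 0.71 [193. 200. 309. 319.] 
jig 0.45 [308. 205. 338. 241.] 
coupling 0.45 [243. 252. 257. 265.] 
scene [1075.84944279  223.59849949  690.77062016] (3,) ['color', 'z_map', 'fx', 'fy', 'cx', 'cy', 'position', 'rotation', 'shot']
small_pin 0.88 [297. 156. 317. 182.] 
cone_pin 0.72 [299. 193. 322. 220.] 
coupling 0.57 [348. 161. 359. 175.] 
coupling 0.51 [322. 180. 338. 199.]
```

```bash
cat >> h.py <<'E'
from scipy.spatial.transform import Rotation as Ro
_w=world
def world(p,u,v,z=None):
    q=dict(p); q["rotation"]=Ro.from_euler("xyz",p["rotation"]).as_matrix(); return _w(q,u,v,z)
E
python3 - <<'E'
from h import *
a=cv2.imread("pics/top0.png")[180:340,160:360]; b=cv2.imread("pics/scene0.png")[110:270,220:420]
c=np.hstack([cv2.resize(x,(400,320),interpolation=cv2.INTER_CUBIC) for x in(a,b)])
d=cv2.imread("pics/top0.png"); e=cv2.imread("pics/scene0.png")
c=np.vstack([c,np.hstack([cv2.resize(x,(400,280)) for x in(d,e)])]); cv2.imwrite("pics/c1.png",c)
p=get_image("top")
for n,u,v in(("broad",224,241),("small",274,276),("sq",236,287),("cone",265,236),("plate",250,222),("table",450,350)): print(n,world(p,u,v).round(1))
E
```

```text
broad [555.4 187.4  84.4]
small [479.   72.8  82.4]
sq [452.7 158.1  77.7]
cone [569.   95.5  71.6]
plate [604.6 135.   25.6]
table [ 3.122e+02 -3.411e+02  3.000e-01]
```

View pics/c1.png

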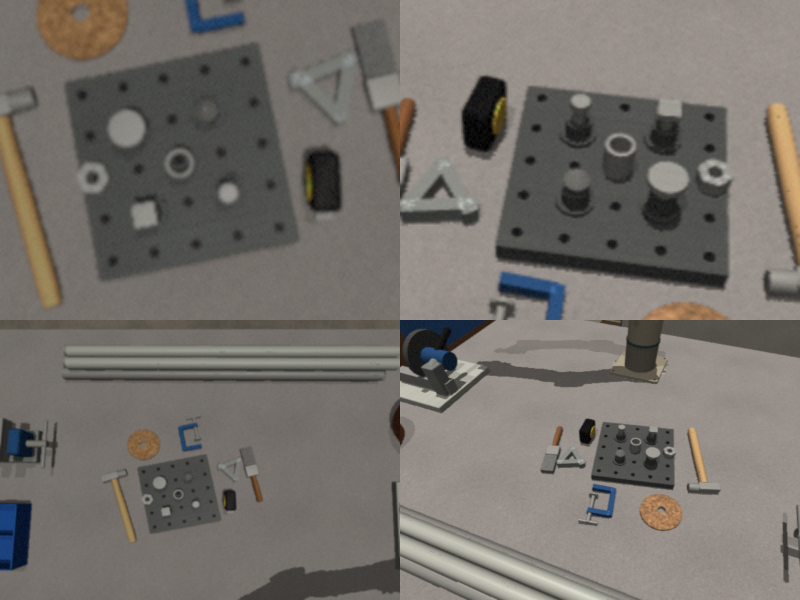

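Top crop: the broad head is the largest disc, at about (224,243) in the full top picture. The square (232,287), small (274,276) and cone (262,235) pins, and the coupling (249,261) are all separate. The scene view agrees. Next I'll refine the centre.

Run:
```python
from h import *
p=get_image("top"); g=p["color"].mean(2)
vv,uu=np.mgrid[225:263,205:243]
z=p["z_map"][225:263,205:243]; W=world(p,uu,vv)
m=(abs(W[...,2]-80)<9); print("depth",m.sum(),W[m].mean(0).round(1),np.ptp(W[m],0).round(1))
b=(g[225:263,205:243]>115).astype(np.uint8)
n,l,s,c=cv2.connectedComponentsWithStats(b)
for i in range(1,n):
    if s[i,4]>40:
        u,v=c[i]+[205,225]; zc=p["position"][2]-80
        print(s[i],u,v,world(p,u,v,zc).round(1),"px mm",zc/p["fx"])
# plate corners, centre
for u,v in((193,221),(288,202),(309,299),(212,319)): print(world(p,u,v,p["position"][2]-25).round(1))
print(p["rotation"])
```

```text
depth 270 [549.8 190.2  80.1] [38.8 40.8 12.8]
[ 10  11  17  17 235] 222.8468085106383 243.89787234042552 [548.8 189.9  83.6] px mm 2.2624750524977753
[603.9 270.2  36.8]
[653.1  44.6  33.8]
[424.1  -8.8   8.3]
[372.4 221.5  11.2]
[ 0.10325172  0.0336828  -1.5524167 ]
```

```bash
python3 -m handwheel '[{"delta_pos":[3.5,1,0]},{"delta_pos":[3.5,2,0]},{"delta_pos":[3.5,2,0]},{"delta_pos":[3,2.5,0]},{"delta_pos":[3,2.5,0]},{"delta_pos":[3,2.5,0]},{"delta_pos":[2,3,0]},{"delta_pos":[2,3,0]},{"delta_pos":[1,3.5,0]},{"delta_pos":[1,3.5,0]}]' -1
```

```text
schema error: expected keys delta_pos, yaw
```

```bash
python3 -m handwheel '[{"delta_pos":[3.5,1,0],"yaw":0},{"delta_pos":[3.5,2,0],"yaw":0},{"delta_pos":[3.5,2,0],"yaw":0},{"delta_pos":[3,2.5,0],"yaw":0},{"delta_pos":[3,2.5,0],"yaw":0},{"delta_pos":[3,2.5,0],"yaw":0},{"delta_pos":[2,3,0],"yaw":0},{"delta_pos":[2,3,0],"yaw":0},{"delta_pos":[1,3.5,0],"yaw":0},{"delta_pos":[1,3.5,0],"yaw":0}]' -1
```

```text
clock: 1.63
eef_pos: [428.7, -370.0, 231.3]
tool_rot: [3.141, -0.0, 0.269]
force: [-0.1, -0.1, 0.2]
width: 0.0
gripper_force: 0.0
```

```bash
python3 -m handwheel '[{"delta_pos":[0.6,3,0],"yaw":0},{"delta_pos":[0.6,3,0],"yaw":0},{"delta_pos":[0.6,3,0],"yaw":0},{"delta_pos":[0.6,3,0],"yaw":0},{"delta_pos":[0.6,3,0],"yaw":0},{"delta_pos":[0.6,3,0],"yaw":0},{"delta_pos":[0.6,3,0],"yaw":0},{"delta_pos":[0.6,3,0],"yaw":0},{"delta_pos":[0.6,3,0],"yaw":0},{"delta_pos":[0.6,3,0],"yaw":0}]' -1; python3 -m handwheel '[{"delta_pos":[0.6,3,0],"yaw":0},{"delta_pos":[0.6,3,0],"yaw":0},{"delta_pos":[0.6,3,0],"yaw":0},{"delta_pos":[0.6,3,0],"yaw":0},{"delta_pos":[0.6,3,0],"yaw":0},{"delta_pos":[0.6,3,0],"yaw":0},{"delta_pos":[0.6,3,0],"yaw":0},{"delta_pos":[0.6,2,0],"yaw":0},{"delta_pos":[0.6,1,0],"yaw":0},{"delta_pos":[0,0,0],"yaw":0}]' -1
```

```text
clock: 2.47
eef_pos: [487.9, -70.2, 231.6]
tool_rot: [3.141, -0.001, 0.269]
force: [0.0, -0.0, -0.6]
width: -0.0
gripper_force: 0.0
clock: 3.3
eef_pos: [542.5, 171.2, 231.3]
tool_rot: [-3.14, -0.002, 0.272]
force: [-0.1, 0.4, -0.1]
width: -0.0
gripper_force: 0.0
```

Next: move above the pin (+7, +19 mm), come down to about 110 mm, and check with the wrist camera.

```bash
python3 -m handwheel '[{"delta_pos":[0.7,1.9,0],"yaw":0},{"delta_pos":[0,0,-3],"yaw":0},{"delta_pos":[0,0,-3],"yaw":0},{"delta_pos":[0,0,-3],"yaw":0},{"delta_pos":[0,0,-2],"yaw":0},{"delta_pos":[0,0,-1],"yaw":0},{"delta_pos":[0,0,0],"yaw":0},{"delta_pos":[0,0,0],"yaw":0}]' -1
python3 - <<'E'
from h import *
s=status.read_state(); p=get_image("wrist"); im=p["color"][:,:,::-1].copy()
T=np.array(p["hand_eye"]); R=Ro.from_euler("xyz",s["tool_rot"]).as_matrix()
print(s["clock"],s["eef_pos"])
vv,uu=np.mgrid[0:420,0:560]; z=p["z_map"]
c=np.stack([(uu-p["cx"])/p["fx"]*z,-(vv-p["cy"])/p["fy"]*z,-z],-1)
w=(c@T[:3,:3].T+T[:3,3])@R.T+np.array(s["eef_pos"])
m=(z>0)&(abs(w[...,2]-80)<5)&(np.hypot(w[...,0]-549.5,w[...,1]-190)<35)
q=w[m]; print(m.sum(),q.mean(0).round(1),q.min(0).round(1),q.max(0).round(1))
im[m]=im[m]//2+[0,90,0]; im2=np.hstack([cv2.resize(im,(400,300)),cv2.resize(get_image("scene")["color"][80:290,180:460,::-1],(400,300))]); cv2.imwrite("pics/w1.png",im2)
E
```

```text
clock: 3.97
eef_pos: [549.1, 186.1, 111.7]
tool_rot: [3.141, -0.0, 0.267]
force: [0.6, -0.9, 0.2]
width: 0.0
gripper_force: 0.0
3.9667 [549.12007797 186.0527968  111.71577372]
2932 [553.3 191.   79.2] [531.5 169.   75.1] [569.5 209.9  81.6]
```

View pics/w1.png

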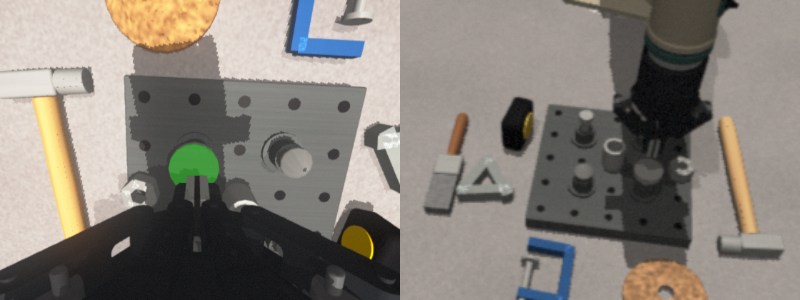

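The left half (wrist view) shows the broad head, masked green at about (193,165), just under and ahead of the fingertips. Its extent midpoint is (550.5, 189.5), which matches the top camera. Next: centre over it and come down to just above the head.

```bash
python3 -m handwheel '[{"delta_pos":[0.1,0.35,-0.8],"yaw":0},{"delta_pos":[0,0,-0.8],"yaw":0},{"delta_pos":[0,0,-0.5],"yaw":0},{"delta_pos":[0,0,-0.3],"yaw":0},{"delta_pos":[0,0,-0.2],"yaw":0},{"delta_pos":[0,0,-0.1],"yaw":0},{"delta_pos":[0,0,0],"yaw":0},{"delta_pos":[0,0,0],"yaw":0}]' -1; python3 -m handwheel '[{"delta_pos":[0,0,-0.1],"yaw":0},{"delta_pos":[0,0,-0.1],"yaw":0},{"delta_pos":[0,0,-0.1],"yaw":0},{"delta_pos":[0,0,-0.1],"yaw":0},{"delta_pos":[0,0,-0.1],"yaw":0},{"delta_pos":[0,0,-0.1],"yaw":0},{"delta_pos":[0,0,-0.1],"yaw":0},{"delta_pos":[0,0,0],"yaw":0},{"delta_pos":[0,0,0],"yaw":0}]' -1
```

```text
clock: 4.73
eef_pos: [549.7, 190.8, 84.4]
tool_rot: [3.142, -0.0, 0.269]
force: [0.4, -0.1, -1.2]
width: 0.3
gripper_force: 0.0
clock: 5.48
eef_pos: [549.7, 190.8, 77.4]
tool_rot: [-3.142, -0.0, 0.269]
force: [-0.5, -0.4, 3.9]
width: -0.3
gripper_force: 1.8
```

```bash
python3 -m handwheel '[{"delta_pos":[0,0,-0.1],"yaw":0},{"delta_pos":[0,0,-0.1],"yaw":0},{"delta_pos":[0,0,-0.1],"yaw":0},{"delta_pos":[0,0,-0.1],"yaw":0},{"delta_pos":[0,0,-0.1],"yaw":0},{"delta_pos":[0,0,-0.1],"yaw":0},{"delta_pos":[0,0,-0.1],"yaw":0},{"delta_pos":[0,0,0],"yaw":0},{"delta_pos":[0,0,0],"yaw":0}]' -1
```

```text
clock: 6.23
eef_pos: [549.7, 190.8, 70.5]
tool_rot: [3.142, -0.0, 0.269]
force: [-1.3, -0.5, 6.2]
width: 0.4
gripper_force: 3.2
```

```bash
python3 -m handwheel '[{"delta_pos":[0,0,-0.05],"yaw":0},{"delta_pos":[0,0,-0.03],"yaw":0},{"delta_pos":[0,0,0],"yaw":0},{"delta_pos":[0,0,0],"yaw":0},{"delta_pos":[0,0,0],"yaw":0},{"delta_pos":[0,0,0],"yaw":0},{"delta_pos":[0,0,0],"yaw":0},{"delta_pos":[0,0,0],"yaw":0},{"delta_pos":[0,0,0],"yaw":0},{"delta_pos":[0,0,0],"yaw":0}]' -1;  python3 -m handwheel '[{"delta_pos":[0,0,0],"yaw":0},{"delta_pos":[0,0,0],"yaw":0},{"delta_pos":[0,0,0],"yaw":0},{"delta_pos":[0,0,0],"yaw":0},{"delta_pos":[0,0,0],"yaw":0},{"delta_pos":[0,0,0],"yaw":0},{"delta_pos":[0,0,0],"yaw":0},{"delta_pos":[0,0,0],"yaw":0},{"delta_pos":[0,0,0],"yaw":0},{"delta_pos":[0,0,0],"yaw":0}]' -1; python3 -m handwheel '[{"delta_pos":[0,0,0],"yaw":0},{"delta_pos":[0,0,0],"yaw":0},{"delta_pos":[0,0,0],"yaw":0},{"delta_pos":[0,0,0],"yaw":0}]' -1
```

```text
clock: 7.07
eef_pos: [549.7, 190.9, 69.8]
tool_rot: [-3.142, -0.0, 0.269]
force: [-0.7, 0.0, 7.3]
width: -0.0
gripper_force: 3.4
clock: 7.9
eef_pos: [549.7, 190.9, 69.8]
tool_rot: [3.142, -0.0, 0.269]
force: [-1.4, -0.3, 5.8]
width: 0.3
gripper_force: 3.4
clock: 8.23
eef_pos: [549.7, 190.9, 69.8]
tool_rot: [-3.142, -0.0, 0.269]
force: [-1.6, -1.1, 6.5]
width: -0.2
gripper_force: 3.4
```

```bash
python3 -m handwheel '[{"delta_pos":[0,0,0.2],"yaw":0},{"delta_pos":[0,0,0.2],"yaw":0},{"delta_pos":[0,0,0.2],"yaw":0},{"delta_pos":[0,0,0.2],"yaw":0},{"delta_pos":[0,0,0.2],"yaw":0},{"delta_pos":[0,0,0.2],"yaw":0},{"delta_pos":[0,0,0.3],"yaw":0},{"delta_pos":[0,0,0.5],"yaw":0},{"delta_pos":[0,0,1],"yaw":0},{"delta_pos":[0,0,2],"yaw":0}]' -1; python3 -m handwheel '[{"delta_pos":[0,0,3],"yaw":0},{"delta_pos":[0,0,3],"yaw":0},{"delta_pos":[0,0,3],"yaw":0},{"delta_pos":[0,-3,1],"yaw":0},{"delta_pos":[0,-3,0],"yaw":0},{"delta_pos":[0,-3,0],"yaw":0},{"delta_pos":[0,-3,0],"yaw":0},{"delta_pos":[0,-3,0],"yaw":0},{"delta_pos":[0,-3,0],"yaw":0},{"delta_pos":[0,-3,0],"yaw":0}]' -1; python3 -m handwheel '[{"delta_pos":[0,-3,0],"yaw":0},{"delta_pos":[0,-3,0],"yaw":0},{"delta_pos":[0,-3,0],"yaw":0},{"delta_pos":[0,-2,0],"yaw":0},{"delta_pos":[0,0,0],"yaw":0},{"delta_pos":[0,0,0],"yaw":0},{"delta_pos":[0,0,0],"yaw":0}]' -1
python3 - <<'E'
from h import *
p=get_image("top"); im=p["color"][:,:,::-1]
vv,uu=np.mgrid[230:258,210:236]; W=world(p,uu,vv); m=abs(W[...,2]-80)<9
print(m.sum(),W[m].mean(0).round(1))
d=np.abs(p["color"].astype(int)-cv2.imread("pics/top0.png")[:,:,::-1]).max(2)
a=im[180:340,160:360]; cv2.imwrite("pics/end.png",np.hstack([cv2.resize(a,(400,320)),cv2.resize(get_image("scene")["color"][110:270,220:420,::-1],(400,320))]))
E
```

```text
clock: 9.07
eef_pos: [548.2, 190.3, 118.6]
tool_rot: [3.141, 0.004, 0.269]
force: [-0.0, 0.1, 0.2]
width: 0.1
gripper_force: 0.0
clock: 9.9
eef_pos: [549.5, -20.6, 220.4]
tool_rot: [3.141, -0.001, 0.269]
force: [0.8, -0.6, -0.3]
width: -0.1
gripper_force: 0.0
clock: 10.48
eef_pos: [549.7, -128.2, 219.9]
tool_rot: [-3.141, -0.001, 0.269]
force: [0.4, 0.5, 0.0]
width: 0.0
gripper_force: 0.0
269 [549.8 190.2  80. ]
```

View pics/end.png

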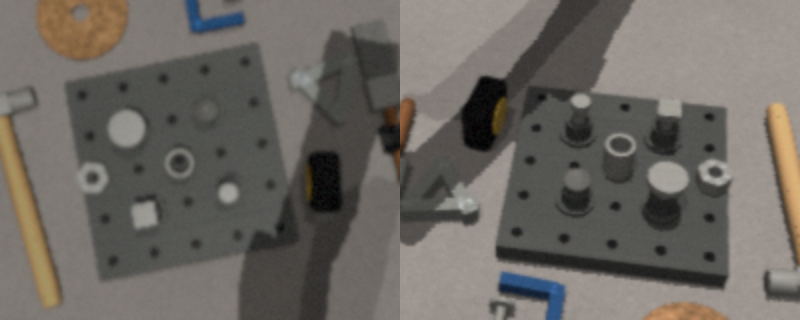

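The broad head is back up at 80.0 mm (crop position 127,128), and everything is where it started. The arm is clear of the scene.

```bash
python3 -c "
from cell import ctrl
print(ctrl.finish_job())"
```

```text
the job is handed in; nothing more can be done
None
```

I pressed the broad pin down about 10 mm and held it for about 2 s; it sprang fully back to 80 mm, so it isn't stuck. Nothing else was disturbed, and the job is handed in.

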